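Open the analyser's sample cover, freeing its catch if it has caught

ROBOT

A 6-joint arm with a two-finger parallel gripper is mounted at the origin on the work surface. World frame = base frame: x ahead of the robot, y to its left, z up, the work surface at z = 0. Lengths are in m, angles in rad, forces in N, time in s.
With the tool pointing down it reaches from about 0.275 to 0.825 m from the base axis. Payload 5.2 kg.
Tool frame: the origin (TCP) lies between the finger pads; the fingertips stand 19 mm ahead of it and the grasp point (between the pads) is the TCP; z points along the fingers, y is the line along which they close (so a half turn about z gives the same grasp; the last joint's range is limited). The gripper opens to 93 mm and grips with 3 to 60 N. Pads are 15 mm wide; open, the fingers measure 128 mm over their backs; the gripper's body (75 mm by 188 mm) begins 65 mm behind the grasp point.
Start: joints at [0.958, 0.259, 1.535, -0, 1.348, -0.203], TCP at [0.219, 0.504, 0.238] pointing down, gripper open.
Joint ranges: [-3.14, 3.14], [-0.91, 2.08], [0.19, 2.58], [-1.22, 4.36], [0.22, 2.71], [-3.12, 3.12]. Speed limits (rad/s): [2.57, 2.57, 3.14, 3.14, 3.14, 3.14].

INTERFACE

Orientations are given as [roll, pitch, yaw] about the fixed x, y, z axes, in that order (R = Rz(yaw) Ry(pitch) Rx(roll)).
In Python, from station import status, imaging, job gives the robot as it stands.
- The arm moves only by the shell command python3 -m inch 'ROWS'. ROWS is text: rows parted by semicolons, each of 7 numbers parted by spaces: the shift along the world's x, y, z each as a share of 1 m, from -1 to 1, then the turn, a rotation vector about the world's x, y, z each as a share of 1.5 rad, from -1 to 1, then the gripper command: -1 is shut, 1 is fully open, values between are in proportion. In form: dx dy dz rx ry rz gripper; .... A call has 1 to 12 rows; each row shifts and turns the commanded pose from where the row before left it; what a row does not reach is not made up. A row lasts 1/8 s, in which the tool goes at most 62.5 mm and 10.7 degrees, less where a joint would pass 70% of its speed; a pose out of reach is approached as far as the arm can. A call with a number of a shift or a turn outside -1 to 1 is refused whole. A call with a gripper value outside its range is refused whole. The fingers move at their own pace and stop on an object; the grip force is fixed at half the most. Time passes only in rows, so rows that do not move let the fingers close. It gives the time, the measured TCP pose, the force, the opening and the grip force at its end, in the units of the state.
- status.get_obs(): the state, without advancing time (a new reading comes with each control period).
- imaging.read_camera(name): name is "scene" or "top"; returns a dict with "frame" (400x640x3 uint8, red, green, blue), "depth" (400x640 float32, m along the optical axis (not along the pixel's ray), 0 where there is no reading), "K" (3x3 intrinsics, pixels), "k1" (the pictures are not rectified: a ray, as slopes to the right and down, at radius r is drawn at 1 + k1 r^2 times it, then the intrinsics apply), "eye" and "orientation" of the camera in the world. Camera axes: x right, y up, looking along -z (the intrinsics and any distortion apply to the point x, -y, -z); pixel columns grow to the right and rows downward; lengths in m; the calibration is good to about 2 mm. A picture is of the moment at which its call begins.
- job.finish_job(): hands the job in; it is judged then, once.
The state is a dict: "time_s": time; "joint_pos": joint angles; "qvel": joint speeds; "joint_torque": joint torques, N m; "position": TCP position; "orientation": TCP orientation; "contact_force": force on the tool from outside, world axes, zero at the start; "torque": the same for the moment, N m; "gripper_width": finger opening in m; "grip_force": force on a finger pad.
Only numpy, scipy, OpenCV 4.12 (cv2) and the standard library are available. Lean on these libraries where they do the work, as an engineer would, in place of code of your own. Each camera call takes 0.05 s, during which the arm holds its last target. There are 200 camera calls.

TASK

Lift the spare collar off the peg on the analyser's cover and set it down upright and flat in the open tray. Then, before moving the release knob, tug the cover up (it has a bow handle) to learn whether its hidden catch holds it; do not force it: if it is caught, let the cover sink back and slide the release knob all the way back, away from the front. Swing the cover at least 50 degrees open and finish while still holding it open there, not letting go; leave the jar, the beaker and the screwdriver alone.

Things in the scene. Friction and masses are not known exactly. Their poses are not given: they have to be found in the camera images.
- analyser: Bench instrument, white box on a dark red band, fixed. Origin on the bench, x to the back, y to the left, z up; front (-x) faces the robot. Deck 100 mm up, x -120 to +160, y -190 to +110 mm; on it the cover (x -120 to +40, y -70 to +70), the release knob to its right, a rear module 55 mm tall from x +67 back. An inner catch may or may not hold the cover; nothing outside shows which.
- cover (a joint): Cover angle, rad: 0 shut, grows as its front edge swings up, stop at 1.22. Grey plate 160 x 140 x 8 mm, 0.35 kg, underside 1 mm above the deck; hinge line along the analyser's y at the back edge. Falls shut if let go. If caught it lifts only about 0.03 rad (7 mm at the handle), then stops dead (do not pull over 40 N); if free it lifts with about 2 N at the handle.
- cover_handle (a point): Middle of the steel bow handle's cross bar: round, 12 mm thick, 100 mm long along the analyser's y, 58 mm in front of the cover's and housing's front edge, 112 mm above the bench when shut, 218 mm from the hinge line. Free space in front, behind and below, so fingers can straddle it from above. Moves with the cover.
- cover_hinge (a point): Middle of the cover's hinge line, 100 mm above the bench.
- peg_top (a point): Centre of the top of the steel peg that stands upright on the cover: 12 mm thick, its top 38 mm above the cover's upper face (147 mm above the bench when shut).
- collar: Loose aluminium collar (thick ring), 48 mm outside, 22 mm hole, 28 mm tall, about 0.1 kg; starts flat on the cover, round the peg. Origin at the centre of its underside, z along its hole.
- tray: Open grey plastic tray, fixed to the bench, 150 x 130 mm outside (x, y), 25 mm high, walls and floor 4 to 5 mm. Origin at the centre of its underside.
- tray_in (a point): Centre of the tray's inner floor.
- release (a joint): Travel of the release knob, m: 0 to 0.024, growing to the back (analyser's +x). Starts between 0 and 0.006, caught or not. Stays where it is left (about 1.5 N friction). Sliding it fully back while the cover rests shut frees the catch for good; with the catch already free it does nothing.
- release_knob (a point): Centre of the top of the release knob: black block 32 (x) x 18 (y) x 32 mm tall, standing on the deck, top 136 mm above the bench, 65 mm to the right of the cover's right edge. Can be pinched from above across its 18 mm width or pushed from its front.
- jar: Bystander: amber jar with a white cap, 60 mm across, 85 mm tall; leave alone. Origin at the centre of its underside.
- beaker: Bystander: glass beaker, 68 mm across, 85 mm tall; leave alone. Origin at the centre of its underside.
- screwdriver: Bystander: screwdriver lying on the bench in front of the analyser; leave alone.
Not all that is in view belongs to the job. Several things have the shape of the collar; the one meant has the colours described above.

How it is judged:
On the way, in this order (a step that is already met when the one before it is completed fails the run):
1. the collar is lifted clear of the peg (z of collar in the frame of peg_top above 0.002 m), for 0.05 s.
2. the collar is set down upright in the tray and let go (horizontal distance between collar and tray_in below 0.07 m and z of collar in the frame of tray_in below 0.008 m and angle between collar's own z axis and vertical below 0.15 rad and contact force between the fingers and collar below 0.05 N and linear speed of collar below 0.03 m/s), for 0.2 s.
3. the cover is tugged up while the release knob is still unmoved (within 4 mm) (value of joint cover above 0.012 rad and contact force between the fingers and cover above 0.5 N and distance of release_knob from where it was at the start of the episode below 0.004 m), for 0.05 s.
At the end, for the whole second after the job is handed in: The cover stands open by more than 0.8 rad (46 degrees), still, held by the gripper's fingers (contact over 0.5 N); the collar lies upright (within 0.15 rad) on the tray's floor, within 70 mm of its centre and 8 mm of the floor, at rest (value of joint cover above 0.8 rad and contact force between the fingers and cover above 0.5 N and velocity of joint cover between -0.1 and 0.1 rad/s and horizontal distance between collar and tray_in below 0.07 m and z of collar in the frame of tray_in below 0.008 m and angle between collar's own z axis and vertical below 0.15 rad and linear speed of collar below 0.03 m/s); the arm keeps its last pose, push and grip.
It fails at once if the collar is dropped or thrown (over 0.8 m/s out of the fingers) (contact force between the fingers and collar below 0.02 N and linear speed of collar above 0.8 m/s).
It fails at once if the cover is forced against its catch (over 90 N at the catch) (contact force between catch_nose and cover_foot above 90 N).
It fails at once if the jar, beaker or screwdriver is moved by more than 30 mm (distance of any of jar, beaker, screwdriver from where it was at the start of the episode above 0.03 m).
It also fails if it takes over 69 s, if anything falls off the work surface, if the arm or the gripper's body presses on something with over 40 N, if the wrist force passes 120 N, or if a joint passes its speed limit or range.

## Working session

There is one attempt and no reset: what is moved stays moved. The work goes in short steps, Python scripts to look and compute and a shell command to move; the robot and the scene stay as the last step left them, time stands still between calls to the robot, and variables do not carry over. Pictures are saved under pics/ and viewed, at most 10 in all, crops included, and the job is handed in when it is done.

```bash
mkdir -p pics; cat > h.py <<'E'
import numpy as np, cv2
from scipy.spatial.transform import Rotation as R
from station import status, imaging, job
def cam(n):
    c=imaging.read_camera(n); return c
def pts(c):
    K=np.array(c["K"]);h,w=c["depth"].shape
    u,v=np.meshgrid(np.arange(w),np.arange(h))
    p=np.stack([u,v],-1).reshape(-1,1,2).astype(float)
    s=cv2.undistortPoints(p,K,np.array([c["k1"],0,0,0,0.]),).reshape(h,w,2)
    d=c["depth"]
    P=np.stack([s[...,0]*d,-s[...,1]*d,-d],-1)
    o=np.array(c["orientation"],float)
    M=o if o.shape==(3,3) else R.from_euler('xyz',o).as_matrix()
    return P@M.T+np.array(c["eye"])
E
python3 - <<'E'
from h import *
for n in("scene","top"):
    c=cam(n);cv2.imwrite(f"pics/{n}0.png",c["frame"][...,::-1])
    print(n,c["K"],c["k1"],c["eye"],c["orientation"])
    np.savez(f"{n}0.npz",P=pts(c),f=c["frame"],d=c["depth"])
print(status.get_obs())
E
```

```text
scene [[393.36630358   0.         315.47894925]
 [  0.         393.36630358 197.49550416]
 [  0.           0.           1.        ]] -0.07548949402075891 [0.94042046 0.70902831 0.74410489] [ 0.92818086 -0.01158146  2.67008954]
top [[492.80287195   0.         324.23464972]
 [  0.         492.80287195 198.05449895]
 [  0.           0.           1.        ]] -0.13774141932023085 [ 0.36301184 -0.04160184  1.31179781] [ 0.16039091 -0.00368427 -1.549201  ]
{'time_s': 0.1, 'joint_pos': array([ 9.58188819e-01,  2.59237472e-01,  1.53594126e+00, -2.39592510e-05,
        1.34799122e+00, -2.02772272e-01]), 'qvel': array([ 0.00082752, -0.0014085 , -0.00161987,  0.00072908, -0.00016915,
        0.0008227 ]), 'joint_torque': array([ 4.23444013e-03, -4.38207972e+01, -2.84644568e+01,  7.22980010e-02,
        3.61649296e-02, -2.93484243e-05]), 'position': array([0.21886219, 0.50409202, 0.23693138]), 'orientation': array([-3.14004297e+00, -2.94764834e-04,  2.73176250e+00]), 'contact_force': array([-0.50849201, -0.50268135, -0.15390912]), 'torque': array([ 0.00330577,  0.00545698, -0.00584494]), 'grip_force': 0.0, 'gripper_width': 0.092649317778126}
```

View pics/scene0.png

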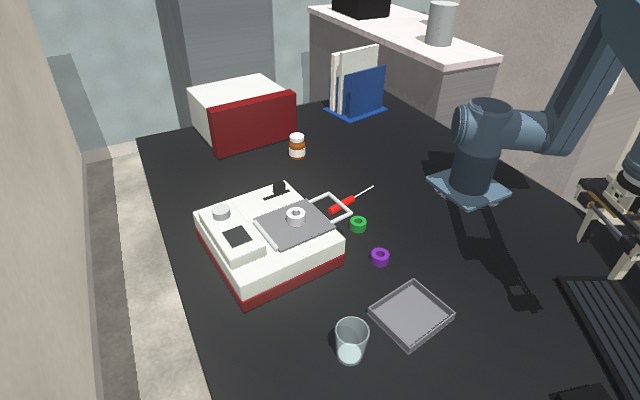

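View pics/top0.png

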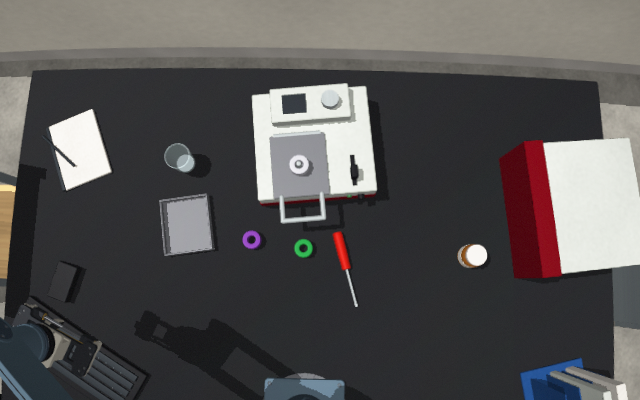

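The top view shows the white analyser, the collar on its peg at (299,165), the bow handle bar from (283,220) to (324,217), the black knob at (354,170) and the tray at (187,225). The beaker is at (180,158), the jar at (473,255) and the screwdriver at (345,265).

```bash
python3 - <<'E'
from h import *
z=np.load("top0.npz");P,f=z["P"],z["f"].astype(int)
def sel(u0,u1,v0,v1,zl,zh,extra=None):
    s=np.zeros(P.shape[:2],bool);s[v0:v1,u0:u1]=True
    s&=(P[...,2]>zl)&(P[...,2]<zh)&(z["d"]>0)
    return P[s]
def rep(n,q):
    r=cv2.minAreaRect((q[:,:2]*1000).astype(np.float32))
    print(n,len(q),"rect c",np.round(r[0],1),"size",np.round(r[1],1),round(r[2],1),"zmed",np.median(q[:,2]).round(4))
rep("collar",sel(282,316,148,182,.128,.142))
rep("peg",sel(282,316,148,182,.142,.16))
rep("cover",sel(260,335,130,203,.104,.116))
rep("bar",sel(275,332,205,228,.09,.13))
rep("knob",sel(342,366,150,190,.12,.15))
rep("tray",sel(150,222,185,265,.012,.04))
rep("trayfloor",sel(165,208,203,247,-.01,.012))
rep("deck",sel(245,385,80,206,.09,.106))
rep("module",sel(245,385,75,140,.145,.165))
rep("beaker",sel(160,200,140,178,.02,.12))
print("bar pts",[np.round(P[v,u],3) for u,v in((283,220),(324,217))])
print("knob",np.round(P[[160,170,178],[354]*3],3))
q=sel(325,365,225,310,.006,.06);rep("screwdriver",q); print(q[:,2].max(), P[265,345])
E
```

```text
collar 247 rect c [635.6  21.7] size [47.4 44.3] 1.9 zmed 0.1364
peg 19 rect c [635.1  25.3] size [33.6 14.4] 14.5 zmed 0.1468
cover 3293 rect c [638.6  28.6] size [186.7 186.9] 1.4 zmed 0.1087
bar 343 rect c [516.5   9.6] size [ 45.2 113.2] 1.6 zmed 0.116
knob 106 rect c [ 622.1 -114.4] size [30.7 17.5] 2.1 zmed 0.1346
tray 483 rect c [492.2 325.3] size [150.3 133.9] 8.8 zmed 0.0232
trayfloor 1868 rect c [495.  330.2] size [118.4 120.7] 2.1 zmed 0.004
deck 6552 rect c [698.2 -10.7] size [297.5 301.9] 6.3 zmed 0.0997
module 265 rect c [802.2 -50.1] size [44. 44.] 23.9 zmed 0.1546
beaker 499 rect c [664.6 343.4] size [67.5 66.4] 27.7 zmed 0.0617
bar pts [array([0.5  , 0.058, 0.117]), array([ 0.509, -0.042,  0.119])]
knob [[ 0.658 -0.115  0.099]
 [ 0.624 -0.113  0.136]
 [ 0.607 -0.114  0.123]]
screwdriver 482 rect c [ 391.1 -102. ] size [ 97.8 216.7] 89.7 zmed 0.0209
0.03190089498003301 [ 0.39656977 -0.09974863  0.02029956]
```

```bash
python3 - <<'E'
from h import *
z=np.load("top0.npz");P,f,d=z["P"],z["f"].astype(int),z["d"]
def fit(q): 
    vx,vy,x,y=cv2.fitLine((q[:,:2]*1000).astype(np.float32),cv2.DIST_HUBER,0,.01,.01).ravel(); return np.round([np.degrees(np.arctan2(vy,vx))%180,x,y],1),len(q)
m=np.zeros(d.shape,bool);m[211:226,286:322]=True;m&=(P[...,2]>.105)&(P[...,2]<.13)
print("bar",fit(P[m]))
# deck edges: per-row left/right extreme, per-col front
dk=(abs(P[...,2]-.1)<.006)&(d>0); dk[:, :240]=0; dk[:,395:]=0
dk[:80]=0;dk[206:]=0
L=[];Rr=[]
for v in range(100,190):
    u=np.where(dk[v])[0]; L.append(P[v,u[0]]);Rr.append(P[v,u[-1]])
print("left",fit(np.array(L)),"right",fit(np.array(Rr)))
g=f.std(-1); 
F=np.array([P[np.where(dk[:,u])[0][-1],u] for u in list(range(335,370))]);print("front",fit(F))
c=(P[...,2]>.128)&(P[...,2]<.145);c[:148]=0;c[182:]=0;c[:,:282]=0;c[:,316:]=0
print(cv2.minEnclosingCircle((P[c][:,:2]*1000).astype(np.float32)))
t=(P[...,2]>.012)&(P[...,2]<.035);t[:185]=0;t[265:]=0;t[:,:150]=0;t[:,222:]=0
q=P[t];print(np.percentile(q,[1,99],axis=0))
s=np.load("scene0.npz");Q=s["P"]; 
c=(abs(Q[...,2]-.134)<.006);c[:195]=0;c[232:]=0;c[:,:278]=0;c[:,312:]=0
print("scene collar",cv2.minEnclosingCircle((Q[c][:,:2]*1000).astype(np.float32)),np.median(Q[c],axis=0))
b=(abs(Q[...,2]-.112)<.015)&(s["d"]>0);b[:185]=0;b[232:]=0;b[:,:300]=0;b[:,360:]=0;b&=Q[...,0]<.53
print("scene bar",fit(Q[b]),np.ptp(Q[b],axis=0))
E
```

```text
bar (array([ 97.1, 503. ,   7.2], dtype=float32), 181)
left (array([  6.4, 694.1, 138.6], dtype=float32), 90) right (array([   6.3,  697.2, -160.1], dtype=float32), 90)
front (array([  96.6,  575.2, -110.7], dtype=float32), 35)
((635.2364501953125, 21.767412185668945), 24.115436553955078)
[[0.41066668 0.2503426  0.01231573]
 [0.57267135 0.39888654 0.02993219]]
scene collar ((637.7693481445312, 23.141130447387695), 24.573678970336914) [0.64047033 0.02744025 0.13637645]
scene bar (array([ 94.7, 509.4,  12.4], dtype=float32), 205) [0.03469596 0.11234981 0.01439046]
```

```bash
python3 -m inch '0.0347 -0.0401 0 0 0 -0.0875 1;0.0347 -0.0401 0 0 0 -0.0875 1;0.0347 -0.0401 0 0 0 -0.0875 1;0.0347 -0.0401 0 0 0 -0.0875 1;0.0347 -0.0401 0 0 0 -0.0875 1;0.0347 -0.0401 0 0 0 -0.0875 1;0.0347 -0.0401 0 0 0 -0.0875 1;0.0347 -0.0401 0 0 0 -0.0875 1;0.0347 -0.0401 0 0 0 0 1;0.0347 -0.0401 0 0 0 0 1;0.0347 -0.0401 0 0 0 0 1;0.0347 -0.0401 0 0 0 0 1'
```

```text
time_s: 1.6
position: [0.6363, 0.0218, 0.2371]
orientation: [-3.141, -0.0, 1.682]
contact_force: [0.7, 0.8, 0.9]
gripper_width: 0.093
grip_force: 0.0
```

```bash
python3 -m inch '0 0 -0.04 0 0 0 1;0 0 -0.035 0 0 0 1;0 0 -0.02 0 0 0 1;0 0 -0.009 0 0 0 1;0 0 0 0 0 0 1;0 0 0 0 0 0 -1;0 0 0 0 0 0 -1;0 0 0 0 0 0 -1;0 0 0 0 0 0 -1;0 0 0 0 0 0 -1;0 0 0 0 0 0 -1'
```

```text
time_s: 2.98
position: [0.6358, 0.0233, 0.1338]
orientation: [3.141, 0.0, 1.682]
contact_force: [1.6, -0.1, 2.0]
gripper_width: 0.047
grip_force: 30.0
```

```bash
python3 -m inch '0 0 0.02 0 0 0 -1;0 0 0.03 0 0 0 -1;0 0 0.03 0 0 0 -1;-0.0179 0.0379 0 0 0 0 -1;-0.0179 0.0379 0 0 0 0 -1;-0.0179 0.0379 0 0 0 0 -1;-0.0179 0.0379 0 0 0 0 -1;-0.0179 0.0379 0 0 0 0 -1;-0.0179 0.0379 0 0 0 0 -1;-0.0179 0.0379 0 0 0 0 -1;-0.0179 0.0379 0 0 0 0 -1;0 0 0 0 0 0 -1'; python3 - <<'E'
from h import *
c=cam("top");P=pts(c);a=c["frame"][60:300,100:420,::-1]
cv2.imwrite("pics/t1.png",cv2.resize(a,None,fx=2,fy=2))
c=cam("scene");a=c["frame"][180:400,280:520,::-1]
cv2.imwrite("pics/s1.png",cv2.resize(a,None,fx=2,fy=2))
E
```

```text
time_s: 4.47
position: [0.4904, 0.3288, 0.2133]
orientation: [-3.14, -0.0, 1.686]
contact_force: [0.3, -0.4, -1.3]
gripper_width: 0.0471
grip_force: 30.0
```

View pics/s1.png

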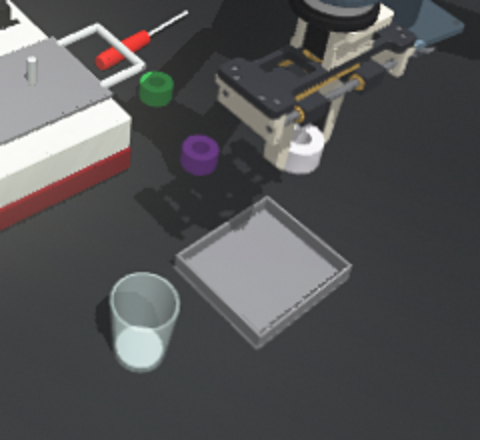

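The collar, at crop (303,148), is held upright in the fingers and hangs above the tray. The beaker is well clear.

```bash
python3 -m inch '0 0 -0.04 0 0 0 -1;0 0 -0.05 0 0 0 -1;0 0 -0.04 0 0 0 -1;0 0 -0.03 0 0 0 -1;0 0 -0.015 0 0 0 -1;0 0 -0.006 0 0 0 -1;0 0 0 0 0 0 -1;0 0 0 0 0 0 -1'
```

```text
time_s: 5.58
position: [0.4932, 0.3268, 0.0339]
orientation: [3.139, -0.001, 1.682]
contact_force: [0.2, 0.2, -0.9]
gripper_width: 0.047
grip_force: 30.0
```

```bash
python3 -m inch '0 0 -0.002 0 0 0 -1;0 0 0 0 0 0 -1'; python3 -m inch '0 0 -0.0015 0 0 0 -1;0 0 0 0 0 0 -1';python3 -m inch '0 0 -0.0015 0 0 0 -1;0 0 0 0 0 0 -1'
```

```text
time_s: 5.82
position: [0.4924, 0.3266, 0.031]
orientation: [3.141, -0.0, 1.682]
contact_force: [-0.0, -0.1, -2.0]
gripper_width: 0.0469
grip_force: 30.0
time_s: 6.08
position: [0.4922, 0.3265, 0.029]
orientation: [-3.141, 0.0, 1.682]
contact_force: [-1.1, 0.2, -1.1]
gripper_width: 0.0471
grip_force: 30.0
time_s: 6.32
position: [0.4923, 0.3265, 0.0288]
orientation: [3.141, -0.0, 1.682]
contact_force: [-3.4, -1.9, 8.3]
gripper_width: 0.047
grip_force: 30.0
```

```bash
python3 -m inch '0 0 0 0 0 0 0.6;0 0 0 0 0 0 0.6;0 0 0 0 0 0 0.6;0 0 0 0 0 0 0.6;0 0 0.02 0 0 0 0.6;0 0 0.03 0 0 0 0.6;0 0 0.05 0 0 0 0.6;0 0 0.05 0 0 0 0.6;0 0 0.02 0 0 0 0.6;0 0 0 0 0 0 0.1'; python3 - <<'E'
from h import *
c=cam("top");P=pts(c);a=c["frame"][60:300,100:420,::-1]
cv2.imwrite("pics/t2.png",cv2.resize(a,None,fx=2,fy=2))
c=cam("scene");P=pts(c);a=c["frame"][180:400,280:520,::-1]
cv2.imwrite("pics/s2.png",cv2.resize(a,None,fx=2,fy=2))
m=np.zeros(P.shape[:2],bool);m[270:360,365:460]=1
q=P[m&(P[...,2]>.029)&(P[...,2]<.06)];print(len(q),np.median(q,axis=0),np.percentile(q[:,2],[5,95]),cv2.minEnclosingCircle((q[:,:2]*1000).astype(np.float32)))
E
```

```text
time_s: 7.58
position: [0.4933, 0.3269, 0.1995]
orientation: [3.138, -0.001, 1.682]
contact_force: [-0.5, -0.7, 0.5]
gripper_width: 0.0684
grip_force: 0.0
239 [0.49326125 0.3263009  0.03171535] [0.02969786 0.03390799] ((558.4146728515625, 340.5097961425781), 92.02745056152344)
```

View pics/s2.png

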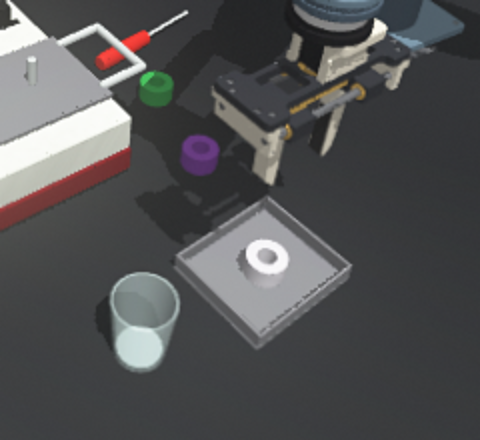

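The collar, at crop (266,262), stands flat near the middle of the tray and is released. Next is the handle.

```bash
python3 -m inch '0.0014 -0.0398 0 0 0 0 0.2;0.0014 -0.0398 0 0 0 0 0.2;0.0014 -0.0398 0 0 0 0 0.2;0.0014 -0.0398 0 0 0 0 0.2;0.0014 -0.0398 0 0 0 0 0.2;0.0014 -0.0398 0 0 0 0 0.2;0.0014 -0.0398 0 0 0 0 0.2;0.0014 -0.0398 0 0 0 0 0.2;0 0 0 0 0 0 0.2'; python3 -m inch '0 0 -0.03 0 0 0 0.2;0 0 -0.03 0 0 0 0.2;0 0 -0.02 0 0 0 0.2;0 0 -0.007 0 0 0 0.2;0 0 0 0 0 0 0.2'
```

```text
time_s: 8.8
position: [0.5028, 0.0059, 0.1958]
orientation: [-3.138, -0.001, 1.678]
contact_force: [0.2, -0.5, -0.7]
gripper_width: 0.0553
grip_force: 0.0
time_s: 9.43
position: [0.503, 0.0087, 0.11]
orientation: [-3.14, -0.001, 1.682]
contact_force: [-0.1, -0.6, -0.3]
gripper_width: 0.0556
grip_force: 0.0
```

```bash
python3 -m inch '0 0 0 0 0 0 -1;0 0 0 0 0 0 -1;0 0 0 0 0 0 -1;0 0 0 0 0 0 -1;0 0 0 0 0 0 -1;0 0 0 0 0 0 -1'; python3 -m inch '0 0 0.002 0 0 0 -1;0 0 0 0 0 0 -1';python3 -m inch '0 0 0.0015 0 0 0 -1;0 0 0 0 0 0 -1'
```

```text
time_s: 10.18
position: [0.5058, 0.0082, 0.1113]
orientation: [3.137, 0.0, 1.681]
contact_force: [5.2, 1.1, -2.2]
gripper_width: 0.0109
grip_force: 30.0
time_s: 10.42
position: [0.5059, 0.0082, 0.1134]
orientation: [3.136, 0.0, 1.681]
contact_force: [7.0, 1.1, -1.6]
gripper_width: 0.0114
grip_force: 30.0
time_s: 10.68
position: [0.506, 0.0082, 0.1149]
orientation: [3.136, 0.0, 1.681]
contact_force: [6.3, 2.0, -2.6]
gripper_width: 0.0113
grip_force: 30.0
```

```bash
for i in 1; do python3 -m inch '0 0 0.0015 0 0 0 -1;0 0 0 0 0 0 -1'; done; python3 -m inch '0 0 0.0015 0 0 0 -1;0 0 0 0 0 0 -1'; python3 -m inch '0 0 0.001 0 0 0 -1;0 0 0 0 0 0 -1'; python3 -m inch '0 0 0.001 0 0 0 -1;0 0 0 0 0 0 -1'
```

```text
time_s: 10.92
position: [0.5061, 0.0082, 0.1164]
orientation: [3.136, 0.0, 1.681]
contact_force: [7.4, 1.2, -2.1]
gripper_width: 0.0114
grip_force: 30.0
time_s: 11.18
position: [0.5063, 0.0082, 0.1179]
orientation: [3.136, 0.0, 1.681]
contact_force: [7.8, 2.9, -2.7]
gripper_width: 0.0111
grip_force: 30.0
time_s: 11.42
position: [0.5064, 0.0082, 0.1189]
orientation: [3.136, 0.0, 1.681]
contact_force: [8.7, 2.5, -3.8]
gripper_width: 0.0109
grip_force: 30.0
time_s: 11.68
position: [0.5064, 0.0083, 0.1198]
orientation: [3.135, 0.0, 1.681]
contact_force: [7.7, 2.8, -3.9]
gripper_width: 0.0112
grip_force: 30.0
```

Force creeping up near 8 mm; I'll continue in 1 mm steps, and stop below 40 N.

```bash
python3 -m inch '0 0 0.001 0 0 0 -1;0 0 0 0 0 0 -1'; python3 -m inch '0 0 0.001 0 0 0 -1;0 0 0 0 0 0 -1'
```

```text
time_s: 11.92
position: [0.5066, 0.0083, 0.1209]
orientation: [3.135, 0.0, 1.681]
contact_force: [8.7, 2.7, -3.4]
gripper_width: 0.0111
grip_force: 30.0
time_s: 12.18
position: [0.5067, 0.0083, 0.1219]
orientation: [3.135, 0.0, 1.681]
contact_force: [8.5, 2.6, -3.3]
gripper_width: 0.0108
grip_force: 30.0
```

```bash
python3 -m inch '0 0 0.0015 0 0 0 -1;0 0 0 0 0 0 -1'; python3 -m inch '0 0 0.0015 0 0 0 -1;0 0 0 0 0 0 -1';python3 -m inch '0 0 0.002 0 0 0 -1;0 0 0 0 0 0 -1'; python3 - <<'E'
from h import *
c=cam("scene");P=pts(c);a=c["frame"][160:290,180:380,::-1]
cv2.imwrite("pics/s3.png",cv2.resize(a,None,fx=3,fy=3))
z=np.load("scene0.npz")["P"]
m=np.zeros(P.shape[:2],bool);m[205:245,258:335]=1
m&=(abs(z[...,2]-.109)<.004)
q=P[m]; q=q[(abs(q[:,2]-.115)<.02)]
A=np.c_[q[:,:2],np.ones(len(q))];s=np.linalg.lstsq(A,q[:,2],rcond=None)[0];print("slope now",s,len(q))
q=z[m];A=np.c_[q[:,:2],np.ones(len(q))];print("before",np.linalg.lstsq(A,q[:,2],rcond=None)[0])
E
```

```text
time_s: 12.42
position: [0.5068, 0.0083, 0.1235]
orientation: [3.134, 0.0, 1.681]
contact_force: [9.7, 2.9, -4.2]
gripper_width: 0.0112
grip_force: 30.0
time_s: 12.68
position: [0.507, 0.0083, 0.125]
orientation: [3.134, 0.0, 1.681]
contact_force: [9.2, 3.6, -3.1]
gripper_width: 0.011
grip_force: 30.0
time_s: 12.92
position: [0.5073, 0.0083, 0.1271]
orientation: [3.134, 0.0, 1.681]
contact_force: [9.9, 3.9, -4.0]
gripper_width: 0.011
grip_force: 30.0
slope now [-0.06441643 -0.02232597  0.15653735] 1938
before [-0.00017194 -0.00140925  0.10915973]
```

View pics/s3.png

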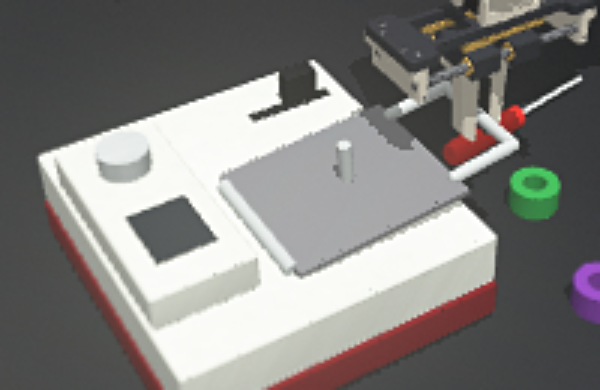

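The plate has risen about 0.07 rad (slope 0.065, twice the caught limit) with only about 3 N, so the cover is free and the knob stays untouched. Now I work out the arc.

```bash
python3 - <<'E'
import numpy as np
a=np.linspace(.1264,1.03,17);h=-.218*np.diff(np.cos(a));z=.218*np.diff(np.sin(a))
for i in range(16): print(f"{h[i]*.9938:.4f} {h[i]*.1115:.4f} {z[i]:.4f}")
E
```

```text
0.0019 0.0002 0.0122
0.0026 0.0003 0.0120
0.0032 0.0004 0.0119
0.0039 0.0004 0.0117
0.0045 0.0005 0.0114
0.0052 0.0006 0.0112
0.0058 0.0007 0.0108
0.0064 0.0007 0.0105
0.0070 0.0008 0.0101
0.0075 0.0008 0.0097
0.0081 0.0009 0.0093
0.0086 0.0010 0.0088
0.0090 0.0010 0.0083
0.0095 0.0011 0.0078
0.0099 0.0011 0.0072
0.0103 0.0012 0.0066
```

```bash
python3 -m inch '0.003 0 0 0 0 0 -1;0.0019 0.0002 0.0122 0 0 0 -1;0.0026 0.0003 0.012 0 0 0 -1;0.0032 0.0004 0.0119 0 0 0 -1;0.0039 0.0004 0.0117 0 0 0 -1;0 0 0 0 0 0 -1'
```

```text
time_s: 13.72
position: [0.5193, 0.0095, 0.1746]
orientation: [3.139, 0.0, 1.682]
contact_force: [5.7, 1.7, -4.3]
gripper_width: 0.0109
grip_force: 30.0
```

```bash
python3 -m inch '0.0065 0.0005 0.0114 0 0 0 -1;0.0052 0.0006 0.0112 0 0 0 -1;0.0058 0.0007 0.0108 0 0 0 -1;0.0064 0.0007 0.0105 0 0 0 -1;0.007 0.0008 0.0101 0 0 0 -1;0.0075 0.0008 0.0097 0 0 0 -1;0 0 0 0 0 0 -1'
```

```text
time_s: 14.6
position: [0.5558, 0.0134, 0.2393]
orientation: [-3.14, 0.0, 1.682]
contact_force: [-7.5, 0.1, 3.2]
gripper_width: 0.011
grip_force: 30.0
```

```bash
python3 -m inch '0.0073 0.0009 0.0093 0 0 0 -1;0.0086 0.001 0.0088 0 0 0 -1;0.009 0.001 0.0083 0 0 0 -1;0.0095 0.0011 0.0078 0 0 0 -1;0.0099 0.0011 0.0072 0 0 0 -1;0.0103 0.0012 0.0066 0 0 0 -1;0 0 0 0 0 0 -1;0 0 0 0 0 0 -1'; python3 - <<'E'
from h import *
c=cam("scene");P=pts(c);a=c["frame"][100:350,180:480,::-1]
cv2.imwrite("pics/s4.png",cv2.resize(a,None,fx=2,fy=2))
E
```

```text
time_s: 15.6
position: [0.6112, 0.0194, 0.2882]
orientation: [3.14, 0.001, 1.682]
contact_force: [-6.1, -1.2, 7.2]
gripper_width: 0.0111
grip_force: 30.0
```

View pics/s4.png

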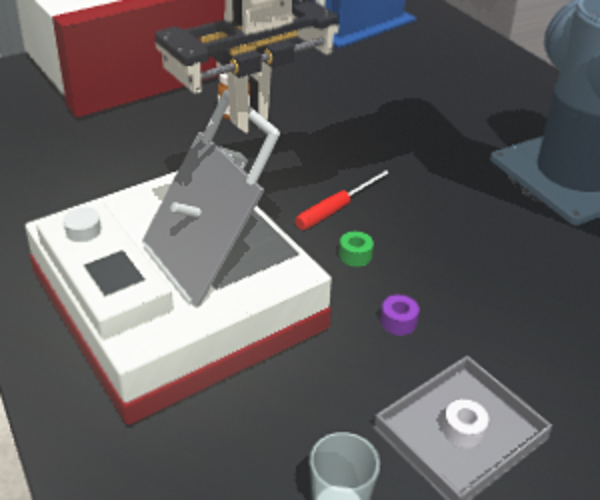

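The picture shows the cover held open at the handle (crop 255,120), at about 0.99 rad by the TCP height. The collar stands flat in the tray at crop (466,420), and nothing else has moved.

```bash
python3 -c "
from station import job; print(job.finish_job())"
```

```text
the job is handed in; nothing more can be done
None
```

I handed the job in with the collar standing flat in the tray and the cover still held open at about 57° by its handle; the tug showed the catch was free, so I left the knob where it was (no verdict came back).

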